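# Pack the serving utensils into the lidded tray

### The job

Pack the white serving tray: lay the steel turner flat in its wide compartment and the red basting brush flat in the middle compartment, each the way round that puts its handle end in the narrow slot beside the flap; set them down, do not drop them in. With both lying flat, swing the clear flap over fully shut across the handle ends. Leave the spoon in the tray and the other kitchen things where they are.

Things in the scene. Friction and masses are not known exactly. Their poses are not given: they have to be found in the camera images.
- tray: White open tray, fixed to the counter, 230 (x) by 214 (y) mm, floor 4 mm thick; walls and dividers 4 mm thick, tops 30 mm above the counter. Origin: centre of the underside, z up. Its -x end, nearest the robot, carries the flap. Three compartments along x, inside from x = -111 to 111 mm: turner y = 19 to 103, brush y = -55 to 15, spoon y = -103 to -59 mm. Yaw within 0.3 rad
- turner_lane (a point): Centre of the wide turner compartment (222 by 84 mm), on its floor, at tray (0, 61, 4) mm; axes as the tray's. Grey blocks (tops 26 mm above the counter) fill its flap end, x = -111 to -71 mm, save for a 28 mm wide handle slot on the centreline, floored like the rest.
- brush_lane (a point): Centre of the middle, brush compartment (222 by 70 mm), on its floor, at tray (0, -20, 4) mm; axes as the tray's. Grey blocks (tops 26 mm above the counter) fill its flap end, x = -111 to -71 mm, save for a 28 mm wide handle slot on the centreline, floored like the rest.
- flap (a joint): Hinge of the clear, black-rimmed flap, along the tray's y at tray x = -115, z = 31 mm. 0 rad = fully shut, level over the rim and handle slots; 1.57 = upright; starts open at 1.65 to 2.1, leaning away from the tray; stop at 2.3. No spring or catch: it stays where left (friction 0.06 N m, so 1 to 2 N moves it); push it from behind, over and down.
- flap_edge (a point): Middle of the flap's free edge, 60 mm from the hinge line, at tray y = 0. The flap is 206 mm wide and 5 mm thick; shut, its top is 36 mm above the counter.
- board: Wooden cutting board 280 by 260 mm, 12 mm thick, fixed to the counter; the utensils start lying on it. Origin: centre of its underside. The tray is at one side of the robot (left or right) and the board at the other.
- turner: Flat serving turner, 98 to 196 g, balanced within 12 mm of its middle. x axis along it towards the head; origin mid-length on the underside, z up. 200 mm long, handle end at x = -100. Handle 18 mm wide, 18 mm high, black, from x = -100 to +15 mm; the steel blade from x = 20 to 100 mm is 66 mm wide and 4 mm thick. Starts on the board.
- turner_grip (a point): Good grasp point on the turner's handle: 15 mm from its origin towards the handle end, 9 mm above its underside.
- turner_tip (a point): Middle of the blade's front edge, on the underside.
- turner_butt (a point): End of the turner's handle, on the underside.
- brush: Basting brush with a stiff red silicone head, 63 to 126 g, balanced within 12 mm of its middle. x axis along it towards the head; origin mid-length on the underside, z up. 200 mm long, handle end at x = -100. Handle 18 mm wide, 18 mm high, blue, from x = -100 to +25 mm; then a steel ferrule 34 mm wide, 14 mm high; the head from x = 48 to 100 mm is 44 mm wide and 12 mm thick. Starts on the board.
- brush_grip (a point): Good grasp point on the brush's handle: 15 mm from its origin towards the handle end, 9 mm above its underside.
- brush_tip (a point): Front end of the brush head, on the underside.
- brush_butt (a point): End of the brush's handle, on the underside.
- spoon: Dark wooden spoon, 185 mm long, 34 mm wide, 10 mm high, already lying in the tray's narrow third compartment. Leave it.
- jar: Small spice jar, 48 mm across, 85 mm high, on the counter beyond the tray and board. Leave it.
- ramekin: White ramekin bowl, 66 mm across, 40 mm high, on the counter near the robot, between tray and board. Leave it.
- mug: Blue mug, 80 mm across, 90 mm high, far at the robot's right. Leave it.
- oil: Green oil bottle, 60 mm across, 190 mm high, far at the robot's left. Leave it.
Things that resemble listed ones, but are neither listed nor needed, are in the scene too. Leave any brown look-alike of the brush alone. There is more than one size of the turner; the one meant has the size given above.

How it is judged:
By the outcome, as a careful person would: the job done as asked, in the order asked, and still so for the second after the job is handed in, with the robot touching nothing.
It also fails if it takes over 72 s, if anything falls off the work surface, if the arm or the gripper's body presses on something with over 40 N, if the wrist force passes 120 N, or if a joint passes its speed limit or range.

### The arm

A 6-joint arm with a two-finger parallel gripper is mounted at the origin on the work surface. World frame = base frame: x ahead of the robot, y to its left, z up, the work surface at z = 0. Lengths are in m, angles in rad, forces in N, time in s.
With the tool pointing down it reaches from about 0.35 to 0.975 m from the base axis. Payload 4.9 kg.
Tool frame: the origin (TCP) lies where the fingers leave the gripper's body, on its centre line; the fingertips stand 73 mm ahead of it and the grasp point (between the pads) lies 54 mm ahead of it; z points along the fingers, y is the direction in which the jaws open and shut (so a half turn about z gives the same grasp; the last joint's range is limited). The gripper opens to 85 mm and grips with 20 to 120 N. Pads are 22 mm wide; open, the fingers measure 114 mm over their backs; the gripper's body (76 mm by 85 mm) begins 54 mm behind the grasp point. The pads swing forward as they close: fully open they stand 13 mm farther back than shut.
Start: joints at [-1.324, 0.053, 1.613, -0, 1.476, -0.119], TCP at [0.224, -0.584, 0.304] pointing down, gripper open.
Joint ranges: [-3.01, 3.01], [-1.01, 2.22], [0.06, 2.58], [-1.02, 4.17], [0.09, 2.62], [-3.14, 3.14]. Speed limits (rad/s): [2.57, 2.57, 3.14, 3.14, 3.14, 3.14].

### API

Orientations are given as a rotation vector (axis times angle).
In Python, from station import monitor, vision, workorder gives the robot as it stands.
- The arm moves only by the tool arm_command, never from a script. Its argument "rows" is text: rows parted by semicolons, each of 6 numbers parted by spaces: the shift along the world's x, y, z in mm, then the turn, a rotation vector about the world's x, y, z in degrees. In form: tx ty tz wx wy wz; .... A call has 1 to 12 rows; each row is the pose to reach, as a shift and turn from the pose measured when the call began; what a row does not reach only later rows make up. A row lasts 1/8 s, in which the tool goes at most 62.5 mm and 10.7 degrees, less where a joint would pass 70% of its speed; a pose out of reach is approached as far as the arm can. A call with a gripper value outside its range is refused whole. "jaw" is the opening, from 0 (shut) to 1 (fully open), set as the call begins (left out, the last holds). The fingers move at their own pace and stop on an object; "squeeze" is the grip in N (left out, the last holds). Time passes only in rows, so rows that repeat a pose let the fingers close. It gives the time, the measured TCP pose, the force and the opening at its end, in the units of the state.
- monitor.get_obs(): the state, without advancing time (a new reading comes with each control period).
- vision.get_image(name): name is "side" or "top"; returns a dict with "frame" (480x640x3 uint8, red, green, blue), "vfov" (degrees; the focal length in pixels is half the picture's height over the tangent of half this angle, whatever the lens; pixels are square), "cx", "cy" (the principal point, pixels), "R" (3x3) and "t" (3): a world point X has camera coordinates R X + t. Camera axes: x right, y down, z forward; pixel columns grow to the right and rows downward; lengths in m; the calibration is good to about 2 mm. A picture is of the moment at which its call begins. There is no depth.
- workorder.finish_job(): hands the job in, once; it reports no verdict.
The state is a dict: "t": time; "q": joint angles; "dq": joint speeds; "effort": joint torques, N m; "tool_pos": TCP position; "tool_rot": TCP orientation; "contact_force": force on the tool from outside, world axes, zero at the start; "wrist_torque": the same for the moment, N m; "opening": finger opening in m.
Only numpy, scipy, OpenCV 4.12 (cv2) and the standard library are available. Lean on these libraries where they do the work, as an engineer would, in place of code of your own. Each camera call takes 0.05 s, during which the arm holds its last target. There are 200 camera calls.

## Working session

There is one attempt and no reset: what is moved stays moved. The work goes in short steps, Python scripts to look and compute and a tool call to move; the robot and the scene stay as the last step left them, time stands still between calls to the robot, and variables do not carry over. Pictures are saved under pics/ and viewed, about 8 in all and at most 12, crops included, and the job is handed in when it is done.

Besides the shell and the picture viewer there is one more tool, called as name(argument=value, ...), one argument or row to a line, values as JSON. arm_command: Moves the arm, as the interface text tells. Its arguments: {"type":"object","properties":{"rows":{"type":"string"},"jaw":{"type":"number"},"squeeze":{"type":"number"}},"required":["rows"]}

```bash
mkdir -p pics
cat > h.py <<'E'
import numpy as np, cv2
from station import monitor, vision, workorder
def cam(n):
    d=vision.get_image(n); d['R']=np.array(d['R']); d['t']=np.array(d['t']); return d
def f(d): return 240/np.tan(np.radians(d['vfov'])/2)
def ray(d,u,v,z):
    c=-d['R'].T@d['t']; r=d['R'].T@np.array([(u-d['cx'])/f(d),(v-d['cy'])/f(d),1])
    return c+r*(z-c[2])/r[2]
def proj(d,X):
    p=d['R']@np.array(X)+d['t']; return p[:2]/p[2]*f(d)+[d['cx'],d['cy']]
def save(d,name,box=None,s=1):
    im=d['frame'][:,:,::-1]
    if box: im=im[box[1]:box[3],box[0]:box[2]]
    cv2.imwrite('pics/'+name,cv2.resize(im,None,fx=s,fy=s,interpolation=cv2.INTER_CUBIC))
E
python3 - <<'E'
from h import *
for n in('top','side'):
    d=cam(n); save(d,n+'0.png'); print(n,d['vfov'],d['cx'],d['cy'],-d['R'].T@d['t'],d['R'].round(3).tolist(), [k for k in d])
    np.save(n+'0.npy',d,allow_pickle=True)
print(monitor.get_obs())
E
```

```text
top 49.21406212041301 310.44457074482114 241.1158439046597 [0.34375336 0.01860447 1.53844753] [[0.023, -1.0, -0.009], [-0.994, -0.022, -0.105], [0.105, 0.012, -0.994]] ['frame', 'vfov', 'cx', 'cy', 'R', 't']
side 46.28188664888938 318.6060582835773 239.22579441151734 [-0.3363862   1.32682321  0.89180068] [[-0.831, -0.556, 0.017], [-0.277, 0.386, -0.88], [0.482, -0.736, -0.475]] ['frame', 'vfov', 'cx', 'cy', 'R', 't']
{'t': 0.1, 'q': array([-1.32401920e+00,  5.33080827e-02,  1.61415857e+00, -1.05436851e-05,
        1.47599422e+00, -1.18998728e-01]), 'dq': array([ 0.00072943,  0.0006992 , -0.00204186,  0.00111418,  0.00110882,
        0.0004343 ]), 'effort': array([ 5.61167981e-04, -3.94904423e+01, -3.71362424e+01, -8.43607040e-05,
        3.93456707e-03,  3.85111070e-05]), 'tool_pos': array([ 0.22343992, -0.58323612,  0.30277402]), 'tool_rot': array([-3.08736600e+00, -5.71024345e-01,  2.03692831e-04]), 'contact_force': array([ 0.64724146, -0.00367221,  0.25453833]), 'wrist_torque': array([ 0.04292283,  0.00740666, -0.01702014]), 'opening': 0.08551060196115373}
```

View pics/top0.png

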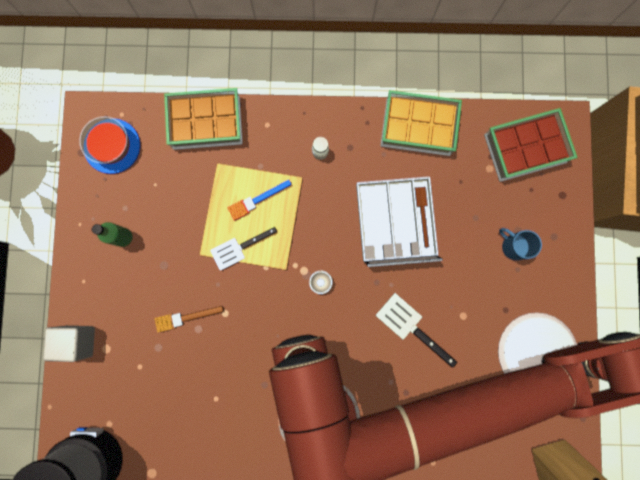

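View pics/side0.png

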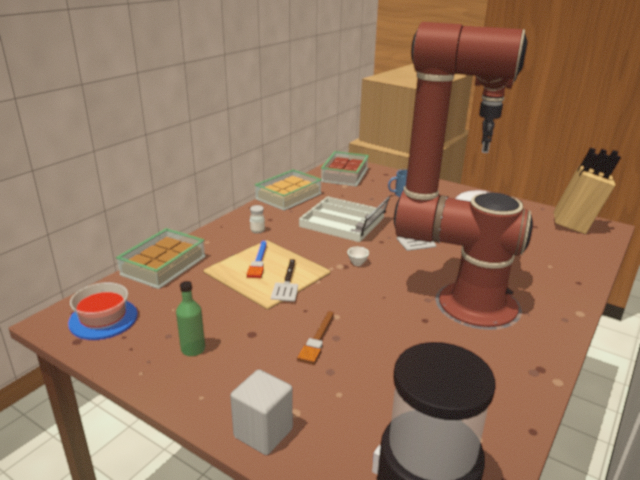

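The top view shows the board at the left (y+) around (252,216), with the turner at (244,248) and the brush at (260,200). The tray is at (400,221) with its flap at the bottom edge. The big turner at (415,330) and the brown brush at (190,318) are decoys. Next I'll enlarge the area that matters.

Run:
```python
from h import *
d=np.load('top0.npy',allow_pickle=True).item()
save(d,'c1.png',(195,155,315,275),5)
save(d,'c2.png',(340,165,460,275),5)
```

```text
(no output)
```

View pics/c1.png

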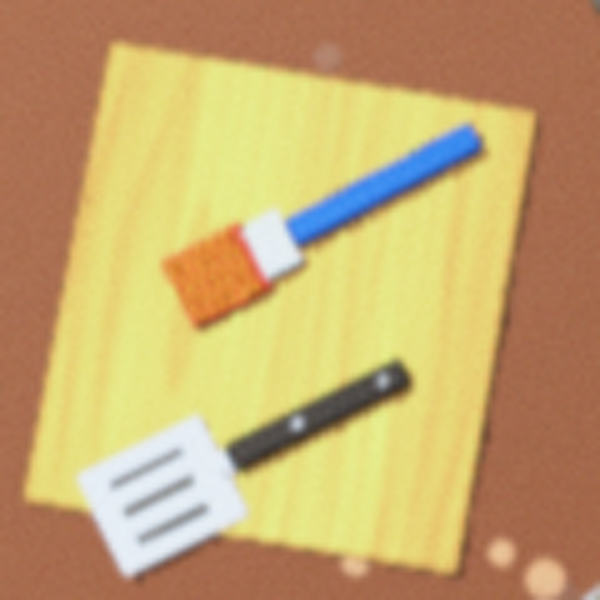

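View pics/c2.png

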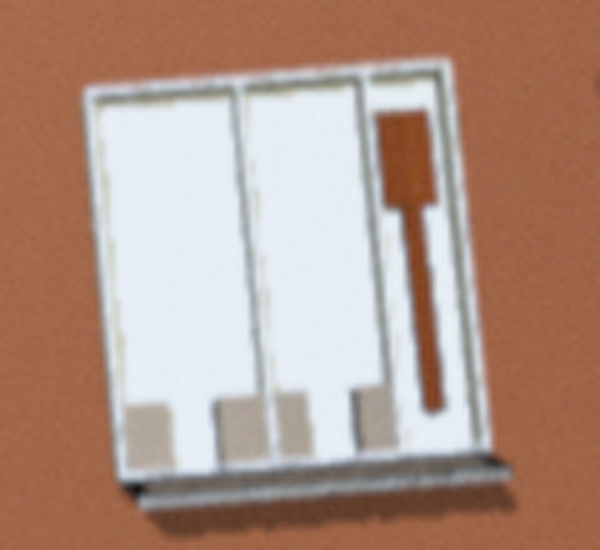

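```bash
cat > m.py <<'E'
from h import *
from scipy.optimize import least_squares
d=np.load('top0.npy',allow_pickle=True).item()
def c1(u,v,z): return ray(d,195+(u+.5)/5-.5,155+(v+.5)/5-.5,z)
def c2(u,v,z): return ray(d,340+(u+.5)/5-.5,165+(v+.5)/5-.5,z)
for n,b,zb,t,zt in(('brush',(475,137),.03,(182,295),.024),('turner',(403,373),.03,(104,528),.016)):
    B,T=c1(*b,zb),c1(*t,zt); D=(T-B)[:2]; a=np.arctan2(D[1],D[0]); print(n,B,T,'len',np.hypot(*D),'yaw',np.degrees(a),'org',(B+T)[:2]/2,'grip',(B+T)[:2]/2-.015*D/np.hypot(*D))
pts=[((84,90),(115,107)),((450,58),(115,-107)),((119,482),(-115,107)),((492,450),(-115,-107)),((240,85),(113,17)),((364,74),(113,-57))]
W=np.array([c2(*p,.03)[:2] for p,_ in pts]); L=np.array([q for _,q in pts])/1000.
def fun(s):
    c,n=np.cos(s[2]),np.sin(s[2]); return (L@np.array([[c,n],[-n,c]])+s[:2]-W).ravel()
s=least_squares(fun,[.6,-.2,0]); print('tray',s.x,np.degrees(s.x[2]),(s.fun.reshape(-1,2)*1000).round(1).tolist())
B=np.array([c1(*p,.012)[:2] for p in((113,42),(536,112),(460,575),(25,498))]); print('board',np.linalg.norm(B-np.roll(B,1,0),axis=1),B.mean(0))
E
python3 m.py
```

```text
brush [0.67558986 0.1016172  0.03      ] [0.57920519 0.27090771 0.024     ] len 0.19480575899917782 yaw 119.65479824091305 org [0.62739752 0.18626246] grip [0.63481912 0.17322713]
turner [0.53528655 0.13962005 0.03      ] [0.44217299 0.31240121 0.016     ] len 0.19627394741410742 yaw 118.3206876937971 org [0.48872977 0.22601063] grip [0.49584586 0.21280604]
tray [ 0.57411783 -0.21287554  0.10473635] 6.000950812847444 [[-0.6, -0.5], [-1.8, 0.5], [-0.0, -1.2], [-1.0, 0.4], [1.9, 1.0], [1.5, -0.2]]
board [0.27658142 0.25598292 0.27824457 0.25899011] [0.57667411 0.2128383 ]
```

arm_command(
  rows="10 30 0 0 0 4; 30 88 -5 0 0 12; 50 146 -15 0 0 20; 70 204 -25 0 0 28; 90 262 -35 0 0 36; 110 320 -45 0 0 44; 130 378 -55 0 0 52; 150 436 -65 0 0 60; 170 494 -75 0 0 68; 190 552 -85 0 0 76; 210 610 -95 0 0 82; 230 670 -100 0 0 90",
  jaw=1,
)

```text
t: 1.6
tool_pos: [0.453, 0.088, 0.202]
tool_rot: [-1.773, -2.591, 0.003]
contact_force: [0.1, -0.8, 0.1]
opening: 0.085
```

arm_command(
  rows="16 45 0 0 0 3; 33 95 0 0 0 6; 43 125 0 0 0 7.1; 43 125 -30 0 0 7.1; 43 125 -60 0 0 7.1; 43 125 -60 0 0 7.1; 43 125 -60 0 0 7.1",
)

```text
t: 2.48
tool_pos: [0.4964, 0.213, 0.1429]
tool_rot: [-1.61, -2.697, 0.002]
contact_force: [-0.9, -1.2, -0.1]
opening: 0.0856
```

Run:
```python
from h import *
o=monitor.get_obs(); print(o['tool_pos'],o['tool_rot'],o['contact_force'],o['q'])
d=cam('side'); save(d,'s1.png',(200,200,400,330),4)
```

```text
[0.49635323 0.21303173 0.14287858] [-1.61008810e+00 -2.69678069e+00  2.11931549e-03] [-0.85003652 -1.17879647 -0.12439831] [ 2.67766864e-01  9.72204042e-03  1.94014011e+00 -4.38069965e-04
  1.19321012e+00 -2.26386102e-01]
```

View pics/s1.png

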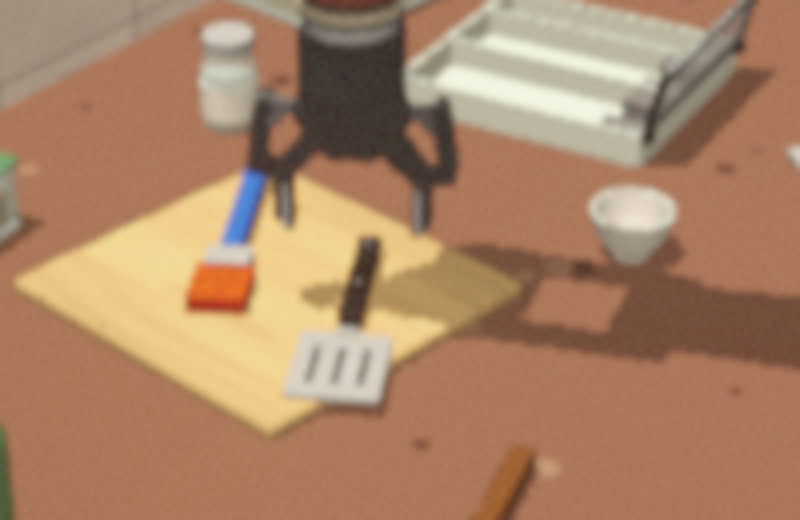

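The gripper sits above the turner handle, with the fingers either side of it at crop (285,215) and (420,220). I'll descend and grip.

arm_command(
  rows="0 0 -25 0 0 0; 0 0 -45 0 0 0; 0 0 -54 0 0 0; 0 0 -54 0 0 0",
  jaw=1,
)

```text
t: 3.02
tool_pos: [0.497, 0.2131, 0.09]
tool_rot: [1.611, 2.697, -0.0]
contact_force: [1.1, 0.3, 0.6]
opening: 0.0855
```

arm_command(
  rows="0 0 0 0 0 0; 0 0 0 0 0 0; 0 0 0 0 0 0; 0 0 0 0 0 0; 0 0 0 0 0 0; 0 0 0 0 0 0",
  jaw=0,
  squeeze=60,
)

```text
t: 3.78
tool_pos: [0.4974, 0.2132, 0.0905]
tool_rot: [1.61, 2.696, 0.001]
contact_force: [-1.3, 0.3, 3.4]
opening: 0.0161
```

arm_command(
  rows="0 0 8 0 0 0; 0 0 25 0 0 0; 0 0 55 0 0 0; 0 0 90 0 0 0; 0 0 120 0 0 0; 0 0 120 0 0 0",
)

```text
t: 4.53
tool_pos: [0.4991, 0.2137, 0.2145]
tool_rot: [1.608, 2.692, 0.009]
contact_force: [-0.3, -0.3, -1.6]
opening: 0.0157
```

Run:
```python
from h import *
o=monitor.get_obs(); print(o['tool_pos'],o['tool_rot'],o['contact_force'],o['wrist_torque'],o['opening'])
d=cam('side'); e=cam('top')
a=cv2.resize(d['frame'][140:340,180:400],None,fx=3,fy=3)[:, :400]
b=cv2.resize(e['frame'][150:290,190:320],None,fx=3,fy=3)
im=np.zeros((600,800,3),np.uint8); im[:600,:400]=a; im[:420,400:790]=b
cv2.imwrite('pics/g1.png',im[:,:,::-1])
```

```text
[0.49906447 0.21369325 0.2144939 ] [1.60754662 2.69192212 0.00921872] [-0.26956175 -0.32433407 -1.63416078] [-0.04437132 -0.02614025  0.00250496] 0.015680754973448792
```

View pics/g1.png

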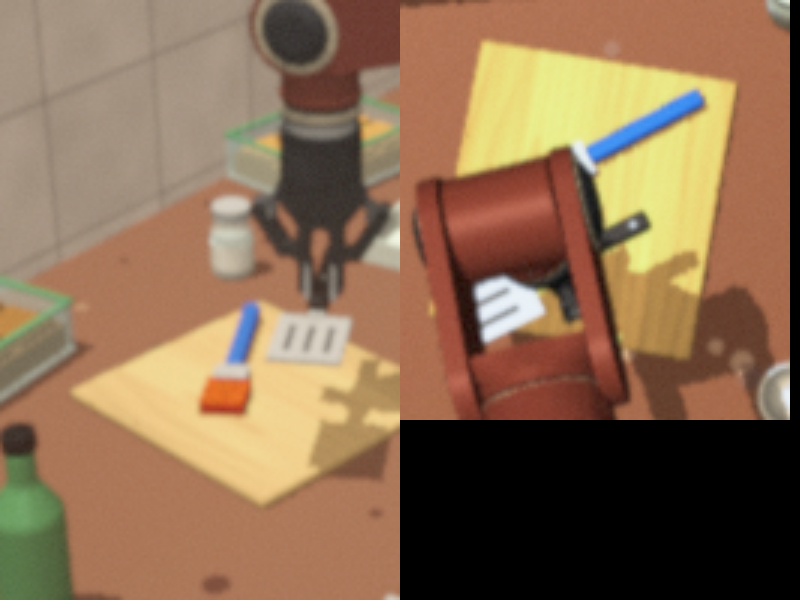

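Run:
```python
from h import *
d=cam('top'); o=monitor.get_obs(); p=o['tool_pos']; a=np.radians(118.3)
print(proj(d,[p[0]-.085*np.cos(a),p[1]-.085*np.sin(a),p[2]-.0605]), 'seen 271.7 224')
for z in(.144,.154,.164): B=ray(d,271.5,223.8,z); print(z,B,np.linalg.norm((B-p)[:2]))
T=np.array([.5741,-.2129]); y=.1047; R=np.array([[np.cos(y),-np.sin(y)],[np.sin(y),np.cos(y)]])
for n,q in(('turner',(-.015,.061)),('brush',(-.015,-.020)),('flap edge shut',(-.055,0)),('hinge',(-.115,0))): print(n,T+R@q, T+R@q-p[:2])
# side camera: tip pixels expected if level
s=cam('side'); c=np.array([np.cos(a),np.sin(a)]); n=np.array([-c[1],c[0]])
for dz in(-.01,0,.01):print(dz,[proj(s,[*(p[:2]+.115*c+k*.033*n),p[2]-.0785+.004+dz]).round(1) for k in(-1,1)])
```

```text
[272.39117798 222.96430554] seen 271.7 224
0.144 [0.53521348 0.14086383 0.144     ] 0.08180784796681675
0.154 [0.53384047 0.13998707 0.154     ] 0.08194866879670411
0.164 [0.53246745 0.13911031 0.164     ] 0.08212157093283294
turner [ 0.5528071  -0.15380167] [ 0.05621415 -0.36678331]
brush [ 0.56127232 -0.23435811] [ 0.06467936 -0.44733975]
flap edge shut [ 0.51940118 -0.21864798] [ 0.02280823 -0.43162963]
hinge [ 0.45972974 -0.22491851] [-0.03686321 -0.43790015]
-0.01 [array([269.5, 264.3]), array([294.2, 265.9])]
0 [array([269.4, 261.1]), array([294.2, 262.6])]
0.01 [array([269.3, 257.8]), array([294.2, 259.4])]
```

arm_command(
  rows="2 -12 0 0 0 -4; 6 -42 0 0 0 -13; 12 -77 0 0 0 -23; 17 -112 0 0 0 -33; 22 -147 0 0 0 -43; 27 -182 0 0 0 -53; 32 -217 0 0 0 -63; 37 -252 0 0 0 -73; 43 -287 0 0 0 -83; 48 -322 0 0 0 -93; 52 -347 0 0 0 -103; 55 -360 0 0 0 -109",
)

```text
t: 6.22
tool_pos: [0.5506, -0.1481, 0.2064]
tool_rot: [-3.128, -0.246, 0.005]
contact_force: [0.1, 0.9, -1.1]
opening: 0.016
```

arm_command(
  rows="0 0 0 0 0 0; 0 0 0 0 0 0; 0 0 0 0 0 0",
)

```text
t: 6.6
tool_pos: [0.5503, -0.1474, 0.2058]
tool_rot: [-3.127, -0.249, 0.007]
contact_force: [0.3, 0.1, -0.8]
opening: 0.0159
```

arm_command(
  rows="1 -4 -10 0 0 -2; 1.5 -6.5 -35 0 0 -3.1; 1.5 -6.5 -65 0 0 -3.1; 1.5 -6.5 -81 0 0 -3.1; 1.5 -6.5 -81 0 0 -3.1; 1.5 -6.5 -81 0 0 -3.1",
)

```text
t: 7.35
tool_pos: [0.5525, -0.1541, 0.1259]
tool_rot: [-3.134, -0.164, 0.004]
contact_force: [0.3, -0.3, -1.4]
opening: 0.0162
```

```bash
cat > v.py <<'E'
from h import *
import sys
def pair(name):
    o=monitor.get_obs(); r=o['tool_rot']; print(o['t'],o['tool_pos'].round(4),'uyaw',(2*np.degrees(np.arctan2(r[1],r[0]))+720)%180, 'tilt',r[2],o['contact_force'].round(1),o['wrist_torque'].round(3),o['opening'])
    d=cam('side'); e=cam('top')
    a=cv2.resize(d['frame'][180:260,290:400],None,fx=5,fy=5,interpolation=cv2.INTER_CUBIC)
    b=cv2.resize(e['frame'][165:285,335:455],None,fx=3.3,fy=3.3,interpolation=cv2.INTER_CUBIC)
    im=np.zeros((400,800,3),np.uint8); im[:400,:400]=a[:,75:475]; h,w=b.shape[:2]; im[:h,800-w:]=b
    cv2.imwrite('pics/'+name,im[:,:,::-1]); np.save('e.npy',e,allow_pickle=True); np.save('s.npy',d,allow_pickle=True)
    # side: u=305+x/5, v=180+y/5 ; top: u=335+(x-404)/3.3, v=165+y/3.3
pair(sys.argv[1])
E
python3 v.py p1.png
```

```text
7.35 [ 0.5525 -0.1541  0.1259] uyaw 5.994941125457899 tilt 0.003855554026787059 [ 0.3 -0.3 -1.4] [-0.017  0.006 -0.047] 0.016157830790813035
```

View pics/p1.png

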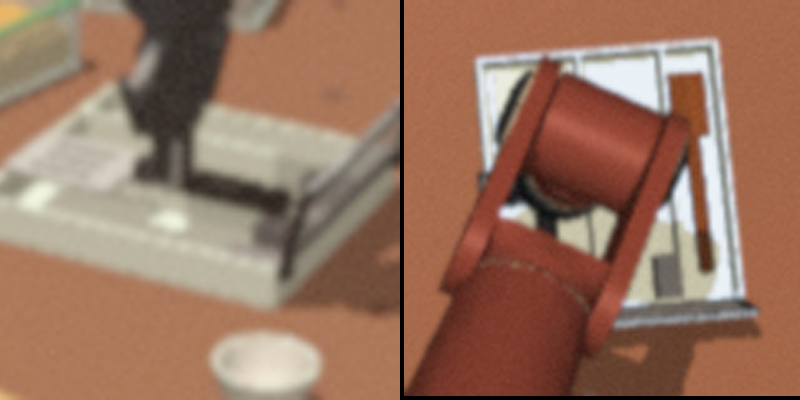

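The turner is level over its lane with the handle end pointing at the slot. I'll lower it, watching the force.

arm_command(
  rows="0 0 -8 0 0 0; 0 0 -16 0 0 0; 0 0 -22 0 0 0; 0 0 -28 0 0 0; 0 0 -33 0 0 0; 0 0 -33 0 0 0",
)

```text
t: 8.2
tool_pos: [0.5524, -0.1541, 0.0927]
tool_rot: [-3.134, -0.164, 0.004]
contact_force: [0.0, 0.4, -1.1]
opening: 0.0162
```

arm_command(
  rows="0 0 -3 0 0 0; 0 0 -5 0 0 0; 0 0 -7 0 0 0; 0 0 -8.5 0 0 0; 0 0 -8.5 0 0 0",
)

```text
t: 8.82
tool_pos: [0.5524, -0.1541, 0.0841]
tool_rot: [-3.134, -0.164, 0.004]
contact_force: [-0.7, 0.2, -1.1]
opening: 0.0161
```

arm_command(
  rows="0 0 -1 0 0 0; 0 0 -2 0 0 0; 0 0 -2 0 0 0",
)

```text
t: 9.2
tool_pos: [0.5524, -0.1541, 0.0826]
tool_rot: [-3.134, -0.164, 0.005]
contact_force: [-2.6, 1.3, 3.4]
opening: 0.0162
```

arm_command(
  rows="0 0 0 0 0 0; 0 0 0 0 0 0; 0 0 0 0 0 0; 0 0 0 0 0 0",
  jaw=0.4,
)

```text
t: 9.7
tool_pos: [0.5525, -0.1542, 0.0825]
tool_rot: [-3.134, -0.164, 0.004]
contact_force: [0.0, -0.4, 0.7]
opening: 0.034
```

arm_command(
  rows="0 0 6 0 0 0; 0 0 20 0 0 0; 0 0 45 0 0 0; 0 0 80 0 0 0; 0 0 115 0 0 0; 0 0 120 0 0 0",
)

```text
t: 10.45
tool_pos: [0.5543, -0.1549, 0.2072]
tool_rot: [-3.137, -0.164, -0.007]
contact_force: [0.7, -0.0, 0.9]
opening: 0.0344
```

arm_command(
  rows="3 15 0 0 0 5; 10 45 0 0 0 14; 18 75 0 0 0 24; 26 105 0 0 0 34; 34 135 0 0 0 44; 41 165 0 0 0 54; 49 195 0 0 0 64; 56 225 0 0 0 74; 64 255 0 0 0 84; 71 285 0 0 0 94; 77 310 0 0 0 104; 80.5 328 0 0 0 112",
  jaw=1,
)

```text
t: 11.95
tool_pos: [0.6343, 0.1743, 0.206]
tool_rot: [-1.608, -2.693, -0.002]
contact_force: [-0.1, -0.6, 0.4]
opening: 0.0854
```

arm_command(
  rows="0 0 0 0 0 1; 0 0 0 0 0 1",
)

```text
t: 12.2
tool_pos: [0.6338, 0.1738, 0.2051]
tool_rot: [-1.586, -2.705, 0.001]
contact_force: [0.6, -0.7, 0.1]
opening: 0.0857
```

```bash
python3 v.py p2.png
```

```text
12.2 [0.6338 0.1738 0.2051] uyaw 119.2232608900232 tilt 0.0005238465493076524 [ 0.6 -0.7  0.1] [ 0.018 -0.01   0.013] 0.08572823139196592
```

View pics/p2.png

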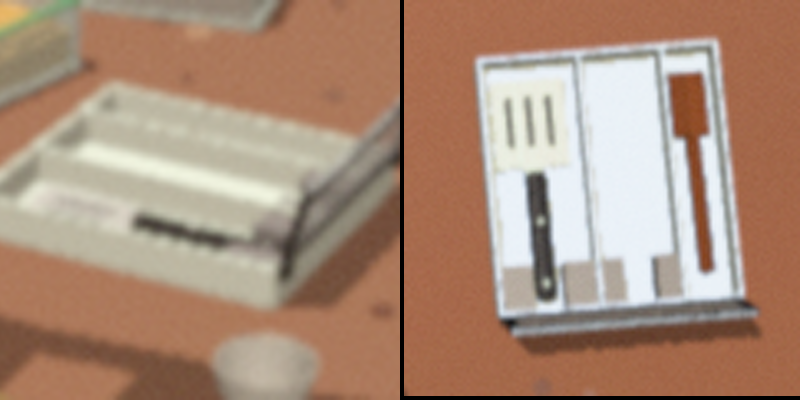

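The turner is flat in its lane, handle end in the slot (right panel, butt at (545,295)). Next is the brush.

arm_command(
  rows="1 -0.5 -20 0 0 0.4; 1 -0.5 -55 0 0 0.4; 1 -0.5 -85 0 0 0.4; 1 -0.5 -105 0 0 0.4; 1 -0.5 -114 0 0 0.4; 1 -0.5 -114 0 0 0.4; 1 -0.5 -114 0 0 0.4",
)

```text
t: 13.18
tool_pos: [0.6361, 0.173, 0.0931]
tool_rot: [-1.578, -2.712, -0.003]
contact_force: [0.5, -0.1, -0.3]
opening: 0.0855
```

arm_command(
  rows="0 0 0 0 0 0; 0 0 0 0 0 0; 0 0 0 0 0 0; 0 0 0 0 0 0; 0 0 0 0 0 0; 0 0 0 0 0 0",
  jaw=0,
  squeeze=60,
)

```text
t: 13.92
tool_pos: [0.6363, 0.1731, 0.0935]
tool_rot: [-1.579, -2.713, -0.004]
contact_force: [-0.8, 0.4, 2.7]
opening: 0.016
```

arm_command(
  rows="0 0 8 0 0 0; 0 0 25 0 0 0; 0 0 55 0 0 0; 0 0 90 0 0 0; 0 0 118 0 0 0; 0 0 118 0 0 0",
)

```text
t: 14.68
tool_pos: [0.638, 0.1734, 0.216]
tool_rot: [1.579, 2.713, 0.011]
contact_force: [0.5, -0.5, -1.0]
opening: 0.016
```

Run:
```python
from h import *
o=monitor.get_obs(); print(o['tool_pos'],o['contact_force'],o['wrist_torque'],o['opening'])
p=o['tool_pos']; a=np.radians(119.65); c=np.array([np.cos(a),np.sin(a)])
d=cam('side'); e=cam('top')
x=cv2.resize(d['frame'][170:290,215:345],None,fx=4,fy=4)[:,:390]
b=cv2.resize(e['frame'][150:290,200:330],None,fx=3,fy=3)
im=np.zeros((480,800,3),np.uint8); im[:480,:390]=x; im[:420,400:790]=b
cv2.imwrite('pics/g2.png',im[:,:,::-1])
for n,k,h in(('butt top',-.085,.018),('tip bottom',.115,0),('tip top',.115,.012)):
    X=[*(p[:2]+k*c),p[2]-.0785+h]; u=(proj(d,X)-[215,170])*4; v=(proj(e,X)-[200,150])*3+[400,0]; print(n,u.round(),v.round())
```

```text
[0.63801316 0.17339731 0.21599153] [ 0.45444875 -0.49551498 -0.96784217] [-0.04554413 -0.01157617  0.00220147] 0.015957293126202927
butt top [189. 138.] [664.  61.]
tip bottom [144. 281.] [470. 169.]
tip top [143. 266.] [468. 167.]
```

View pics/g2.png

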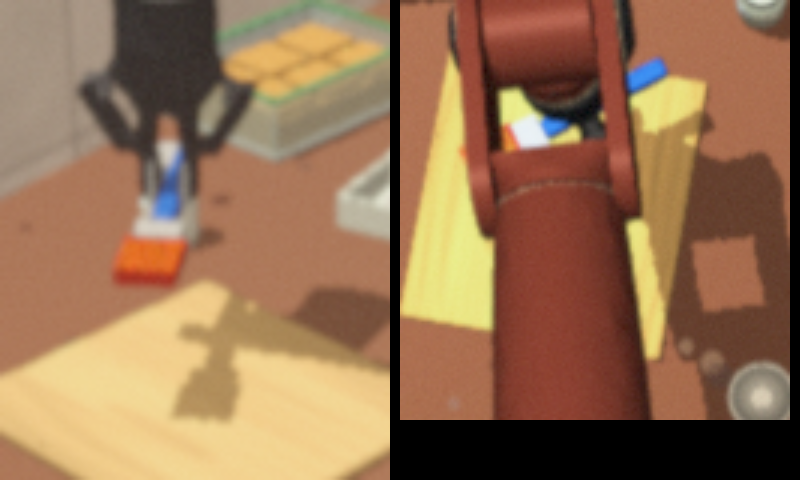

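arm_command(
  rows="-2 -12 0 0 0 -4; -8 -45 0 0 0 -13; -15 -82 0 0 0 -23; -22 -119 0 0 0 -33; -29 -156 0 0 0 -43; -36 -193 0 0 0 -53; -43 -230 0 0 0 -63; -50 -267 0 0 0 -73; -57 -304 0 0 0 -83; -64 -341 0 0 0 -93; -70 -375 0 0 0 -103; -75 -400 0 0 0 -110",
)

```text
t: 16.27
tool_pos: [0.5596, -0.2278, 0.2087]
tool_rot: [-3.129, -0.254, -0.001]
contact_force: [-0.1, 0.6, -1.1]
opening: 0.0159
```

arm_command(
  rows="-1 -4 0 0 0 -2; -1 -4 0 0 0 -2; -1 -4 0 0 0 -2",
)

```text
t: 16.65
tool_pos: [0.5585, -0.2308, 0.208]
tool_rot: [-3.132, -0.203, 0.001]
contact_force: [0.1, -0.0, -1.0]
opening: 0.0158
```

```bash
python3 -c "
from h import *
o=monitor.get_obs(); r=o['tool_rot']; print(o['tool_pos'],(2*np.degrees(np.arctan2(r[1],r[0]))+720)%180,o['contact_force'])"
```

```text
[ 0.55854911 -0.23077175  0.20797085] 7.411182434051398 [ 0.06615177 -0.01629181 -0.98828016]
```

arm_command(
  rows="1 -2 -15 0 0 -1; 1.7 -3.7 -40 0 0 -1.4; 1.7 -3.7 -65 0 0 -1.4; 1.7 -3.7 -80 0 0 -1.4; 1.7 -3.7 -80 0 0 -1.4; 1.7 -3.7 -80 0 0 -1.4",
)

```text
t: 17.4
tool_pos: [0.5609, -0.2346, 0.1289]
tool_rot: [-3.135, -0.165, -0.001]
contact_force: [0.0, -0.9, -1.3]
opening: 0.0159
```

arm_command(
  rows="0 0 -8 0 0 0; 0 0 -16 0 0 0; 0 0 -22 0 0 0; 0 0 -28 0 0 0; 0 0 -33 0 0 0; 0 0 -33 0 0 0",
)

```text
t: 18.15
tool_pos: [0.5605, -0.2345, 0.0952]
tool_rot: [-3.134, -0.165, 0.0]
contact_force: [-0.1, -1.0, -1.1]
opening: 0.0159
```

arm_command(
  rows="0 0 -3 0 0 0; 0 0 -5 0 0 0; 0 0 -7 0 0 0; 0 0 -8 0 0 0; 0 0 -8 0 0 0",
)

```text
t: 18.77
tool_pos: [0.5605, -0.2345, 0.0871]
tool_rot: [-3.134, -0.165, 0.0]
contact_force: [0.7, 0.1, -0.5]
opening: 0.0159
```

arm_command(
  rows="0 0 -1 0 0 0; 0 0 -1.5 0 0 0; 0 0 -1.5 0 0 0",
)

```text
t: 19.15
tool_pos: [0.5605, -0.2345, 0.0857]
tool_rot: [-3.134, -0.165, 0.0]
contact_force: [-0.9, -0.6, -0.5]
opening: 0.0158
```

arm_command(
  rows="0 0 -1 0 0 0; 0 0 -1.5 0 0 0; 0 0 -1.5 0 0 0",
)

```text
t: 19.52
tool_pos: [0.5607, -0.2346, 0.0854]
tool_rot: [-3.134, -0.165, 0.001]
contact_force: [-3.9, 2.3, 6.6]
opening: 0.016
```

arm_command(
  rows="0 0 0 0 0 0; 0 0 0 0 0 0; 0 0 0 0 0 0; 0 0 0 0 0 0",
  jaw=0.35,
)

```text
t: 20.02
tool_pos: [0.5606, -0.2346, 0.0853]
tool_rot: [-3.134, -0.165, 0.001]
contact_force: [0.4, 0.3, -0.6]
opening: 0.0299
```

arm_command(
  rows="0 0 6 0 0 0; 0 0 20 0 0 0; 0 0 45 0 0 0; 0 0 80 0 0 0; 0 0 115 0 0 0; 0 0 120 0 0 0",
)

```text
t: 20.78
tool_pos: [0.5624, -0.2355, 0.2102]
tool_rot: [3.136, 0.165, 0.009]
contact_force: [0.4, -0.4, 0.8]
opening: 0.0298
```

arm_command(
  rows="-8 0 0 0 0 0; -28 0 0 0 0 0; -55 1 0 0 0 0; -82 2 0 0 0 0; -109 3 0 0 0 0; -136 4 0 0 0 0; -155 4 0 0 0 0; -163 4 0 0 0 0; -163 4 0 0 0 0",
  jaw=0,
  squeeze=40,
)

```text
t: 21.9
tool_pos: [0.3988, -0.2313, 0.2094]
tool_rot: [3.137, 0.164, 0.008]
contact_force: [0.1, 0.2, -1.2]
opening: -0.0001
```

```bash
python3 v.py p3.png
python3 - <<'E'
from h import *
e=np.load('e.npy',allow_pickle=True).item(); s=np.load('s.npy',allow_pickle=True).item()
T=np.array([.5741,-.2129]); y=.1047; R=np.array([[np.cos(y),-np.sin(y)],[np.sin(y),np.cos(y)]])
for th in(1.65,1.8,1.95,2.1):
    for yy in(.103,-.103):
        X=[*(T+R@[-.115+.06*np.cos(th),yy]),.031+.06*np.sin(th)]
        a=(proj(e,X)-[335,165])*3.3+[404,0]; b=(proj(s,X)-[305,180])*5; print(th,yy,'top',a.round(),'side',b.round())
E
```

```text
21.9 [ 0.3988 -0.2313  0.2094] uyaw 5.991298251386979 tilt 0.008361111168770245 [ 0.1  0.2 -1.2] [-0.009  0.035 -0.022] -8.480195229413479e-05
1.65 0.103 top [511. 317.] side [289. 186.]
1.65 -0.103 top [756. 297.] side [407.  75.]
1.8 0.103 top [512. 328.] side [301. 191.]
1.8 -0.103 top [757. 308.] side [418.  79.]
1.95 0.103 top [512. 338.] side [313. 198.]
1.95 -0.103 top [757. 318.] side [429.  85.]
2.1 0.103 top [513. 348.] side [324. 206.]
2.1 -0.103 top [757. 328.] side [440.  93.]
```

View pics/p3.png

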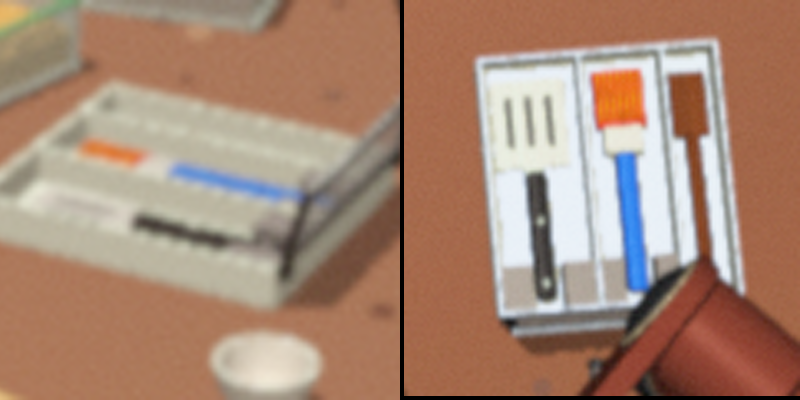

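Both utensils are flat with their handles in the slots. The flap edge at (515,333) corresponds to about 1.85 rad. I'll lower the tips behind it.

arm_command(
  rows="0 0 -15 0 0 0; 0 0 -40 0 0 0; 0 0 -60 0 0 0; 0 0 -68 0 0 0; 0 0 -68 0 0 0",
)

```text
t: 22.62
tool_pos: [0.3994, -0.2311, 0.141]
tool_rot: [-3.137, -0.166, -0.007]
contact_force: [-0.2, 0.1, 0.2]
opening: -0.0001
```

Run:
```python
from h import *
p=monitor.get_obs()['tool_pos']; print(p)
T=np.array([.5741,-.2129]); y=.1047; R=np.array([[np.cos(y),-np.sin(y)],[np.sin(y),np.cos(y)]])
r=42
for th in np.radians([106,98,90,80,70,60,50,40,30,20,10,4,0]):
    X=-115+r*np.cos(th)-5*np.sin(th)-11; Z=31+r*np.sin(th)+5*np.cos(th)+73
    w=T+R@[X/1000,0]; print(round(np.degrees(th)),(1000*(np.array([*w,Z/1000])-p)).round(1))
```

```text
[ 0.39936167 -0.23113442  0.14096955]
106 [33.1  3.4  2. ]
98 [38.7  3.9  3.9]
90 [44.5  4.5  5. ]
80 [51.8  5.3  5.3]
70 [59.   6.1  4.2]
60 [66.   6.8  1.9]
50 [72.5  7.5 -1.6]
40 [78.2  8.1 -6.1]
30 [ 83.1   8.6 -11.6]
20 [ 87.    9.  -17.9]
10 [ 89.7   9.3 -24.8]
4 [ 90.7   9.4 -29.1]
0 [ 91.2   9.5 -32. ]
```

arm_command(
  rows="12 1 0 0 0 0; 24 2.5 0 0 0 0; 33 3.5 2 0 0 0; 39 4 4 0 0 0; 45 4.5 4.5 0 0 0; 52 5 4.5 0 0 0; 59 6 3.5 0 0 0; 66 7 1 0 0 0; 73 7.5 -2 0 0 0; 78 8 -6 0 0 0; 83 8.5 -12 0 0 0; 83 8.5 -12 0 0 0",
)

```text
t: 24.12
tool_pos: [0.4823, -0.2223, 0.1281]
tool_rot: [-3.136, -0.166, -0.006]
contact_force: [0.9, 0.7, -0.6]
opening: 0.0003
```

arm_command(
  rows="4 0.5 -5 0 0 0; 6.5 0.7 -11 0 0 0; 8 0.8 -16 0 0 0; 9 1 -19 0 0 0; 10 1 -20 0 0 0; 10 1 -20 0 0 0",
)

```text
t: 24.88
tool_pos: [0.4918, -0.2214, 0.1086]
tool_rot: [-3.135, -0.166, -0.002]
contact_force: [-5.7, 0.5, 7.1]
opening: 0.0003
```

arm_command(
  rows="0 0 -0.7 0 0 0; 0 0 -1.2 0 0 0; 0 0 -1.2 0 0 0",
)

```text
t: 25.25
tool_pos: [0.4918, -0.2214, 0.1085]
tool_rot: [-3.135, -0.166, -0.0]
contact_force: [-4.9, 1.6, 8.6]
opening: -0.0003
```

arm_command(
  rows="0 0 10 0 0 0; -5 0 40 0 0 0; -15 0 80 0 0 0; -60 20 110 0 0 0; -110 60 120 0 0 0; -110 110 120 0 0 0; -110 160 120 0 0 0; -110 210 120 0 0 0; -110 240 120 0 0 0; -110 240 120 0 0 0",
)

```text
t: 26.5
tool_pos: [0.3817, 0.0201, 0.2288]
tool_rot: [-3.134, -0.173, -0.002]
contact_force: [0.1, -0.0, 0.4]
opening: -0.0
```

```bash
python3 v.py p4.png
python3 - <<'E'
from h import *
e=np.load('e.npy',allow_pickle=True).item(); s=np.load('s.npy',allow_pickle=True).item()
T=np.array([.5741,-.2129]); y=.1047; R=np.array([[np.cos(y),-np.sin(y)],[np.sin(y),np.cos(y)]])
for th in(0,.1,.2):
    for yy in(.103,-.103):
        X=[*(T+R@[-.115+.06*np.cos(th)-.005*np.sin(th),yy]),.036+.06*np.sin(th)]
        a=(proj(e,X)-[335,165])*3.3+[404,0]; b=(proj(s,X)-[305,180])*5; print(th,yy,'top',a.round(),'side',b.round())
E
```

```text
26.5 [0.3817 0.0201 0.2288] uyaw 6.30897257221352 tilt -0.0015603995513928104 [ 0.1 -0.   0.4] [-0.025 -0.009  0.013] -1.3899468203757576e-05
0 0.103 top [498. 248.] side [195. 239.]
0 -0.103 top [733. 228.] side [318. 126.]
0.1 0.103 top [499. 248.] side [197. 231.]
0.1 -0.103 top [735. 228.] side [319. 119.]
0.2 0.103 top [499. 249.] side [199. 224.]
0.2 -0.103 top [737. 229.] side [321. 112.]
```

View pics/p4.png

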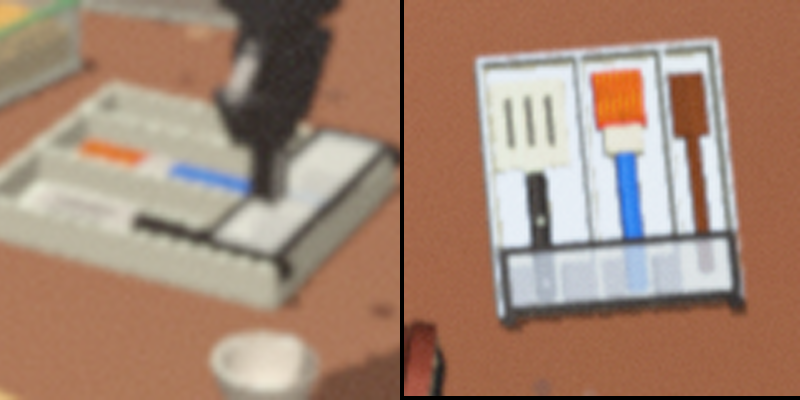

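Run:
```python
from h import *
s=cam('side'); k=8; im=cv2.resize(s['frame'][195:245,325:400],None,fx=k,fy=k,interpolation=cv2.INTER_CUBIC)[:,:,::-1].copy()
T=np.array([.5741,-.2129]); y=.1047; R=np.array([[np.cos(y),-np.sin(y)],[np.sin(y),np.cos(y)]])
P=lambda x,yy,z: tuple(int(v) for v in (proj(s,[*(T+R@[x,yy]),z])-[325,195]+.5)*k)
for th,c in((0,(0,255,0)),(.12,(0,0,255))):
    g=lambda r,yy:P(-.115+r*np.cos(th)-.005*np.sin(th),yy,.031+.005*np.cos(th)+r*np.sin(th))
    q=np.array([g(0,.103),g(.06,.103),g(.06,-.103)]); cv2.polylines(im,[q],False,c,1)
cv2.polylines(im,[np.array([P(-.115,.107,.03),P(.115,.107,.03)])],False,(255,0,0),1)
cv2.imwrite('pics/f.png',im); print(im.shape)
```

```text
(400, 600, 3)
```

View pics/f.png

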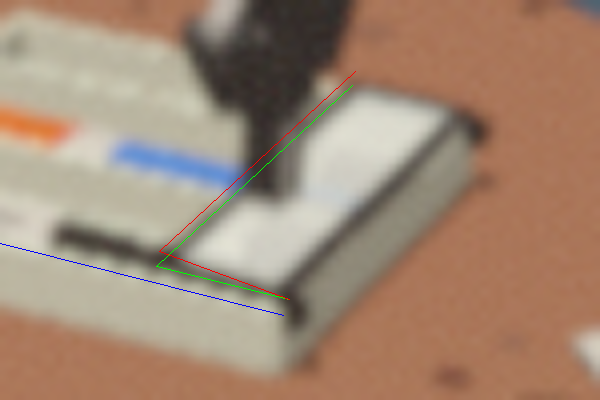

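The flap edge follows the green (0 rad) outline, not the red one (0.12 rad). Handing in the job.

```bash
python3 -c "
from h import *
print(workorder.finish_job(), monitor.get_obs()['t'])"
```

```text
the job is handed in; nothing more can be done
the job is handed in; nothing more can be done
```

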